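# Take the grinder head off a pepper mill for refilling

### The arm

A 6-joint arm with a two-finger parallel gripper is mounted at the origin on the work surface. World frame = base frame: x ahead of the robot, y to its left, z up, the work surface at z = 0. Lengths are in mm, angles in rad, forces in N, time in s.
With the tool pointing down it reaches from about 350 to 850 mm from the base axis. Payload 8.1 kg.
Tool frame: the origin (TCP) lies at the very end of the fingers, on their centre line; the grasp point (between the pads) lies bot.grasp_offset behind it (bot.grasp_offset is the distance from the TCP to the grasp point, in mm); z points along the fingers, y is the direction in which the jaws open and shut (so a half turn about z gives the same grasp; the last joint's range is limited). The gripper opens to 93 mm and grips with 3 to 60 N. Pads are 15 mm wide; open, the fingers measure 128 mm over their backs; the gripper's body (75 mm by 188 mm) begins 65 mm behind the grasp point.
Start: joints at [-1.218, 0.13, 1.488, -0, 1.523, -0.085], TCP at [254.389, -543.407, 218.635] pointing down, gripper open.
Joint ranges: [-2.96, 2.96], [-0.89, 2.26], [0.02, 2.5], [-1.34, 4.48], [0, 2.73], [-2.66, 2.66]. Speed limits (rad/s): [2.39, 2.39, 2.79, 3.14, 3.14, 3.14].

### API

Orientations are given as a 3x3 rotation matrix whose columns are the frame's x, y, z axes.
In Python, from rig import bot, capture, models gives the robot as it stands.
- The arm moves only by the tool step_arm, never from a script. Its argument "steps" is a list of rows, each a list of 7 numbers: the closure in counts, from 0 (fully open) to 255 (shut), then the shift along the tool's x, y, z in units of 25 mm (1.0 is 25 mm), then the turn, a rotation vector about the tool's x, y, z in units of 6 degrees (1.0 is 6 degrees). In form: [[gripper, x, y, z, ax, ay, az], ...]. A call has 1 to 20 rows; each row shifts and turns the pose as measured when the row begins, along the tool's axes as they then stand; what a row does not reach is not made up. A row lasts 1/12 s, in which the tool goes at most 41.7 mm and 7.16 degrees, less where a joint would pass 70% of its speed; a pose out of reach is approached as far as the arm can. A call is refused whole if a number of a shift passes 1 or a number of a turn 1, either way. A call with a gripper value outside its range is refused whole. The fingers move at their own pace and stop on an object; the grip force is fixed at half the most. Time passes only in rows, so rows that do not move let the fingers close. It gives the time, the measured TCP pose, the force and the opening at its end, in the units of the state.
- bot.read_state(): the state, without advancing time (a new reading comes with each control period).
- capture(name): name is "scene" or "top"; returns a dict with "pixels" (400x640x3 uint8, red, green, blue), "camera_matrix" (3x3 intrinsics, pixels), "eye" and "attitude" of the camera in the world. Camera axes: x right, y up, looking along -z (the intrinsics and any distortion apply to the point x, -y, -z); pixel columns grow to the right and rows downward; lengths in mm; the calibration is good to about 2 mm. A picture is of the moment at which its call begins. There is no depth.
- bot.finish_job(): hands the job in, once; it reports no verdict.
Trained networks look in a picture, given as the dict that the camera call returned (one of the last four; its "shot" number tells which), for a name from the list of things; names that differ only in an ending like _2 or _b are one class to them, and where a whole thing is asked for, a point or a joint stands for the part that bears it (a point fixed in the world has none). Each returns a list of dicts, best first, with "conf" (0 to 1); they miss things now and then, are a little off and sometimes report something else, mostly with a low value. They report only what shows in the picture. A call takes as long as a camera call.
- models.spot_in(name, picture): "pixel" ([row, column] in pixels, amid what is visible of it).
- models.place_of(name, picture): "pixel" ([row, column] in pixels: a listed point, or the origin of a listed thing).
The state is a dict: "clock": time; "joints": joint angles; "joint_velocities": joint speeds; "tau": joint torques, N m; "tcp_pos": TCP position; "eef_rot": TCP orientation; "wrist_force": force on the tool from outside, world axes, zero at the start; "torque": the same for the moment, N m; "width": finger opening in mm.
Only numpy, scipy, OpenCV 4.12 (cv2) and the standard library are available. Lean on these libraries where they do the work, as an engineer would, in place of code of your own. Each camera call takes 0.05 s, during which the arm holds its last target. There are 200 camera calls.

### The job

The clear pepper mill clamped in the refilling stand needs filling: unscrew its wooden grinder head anticlockwise, in several twists, until it comes free, and lift it off. Stand the head upright on the free part of the steel tray, setting it down gently rather than dropping it, let go, and leave the other things on the table where they are.

Things in the scene. Friction and masses are not known exactly. Their poses are not given: they have to be found in the camera images.
- head_centre (a point): Centre of the grinder head (on its axis, half-way up). The head: fluted wooden cylinder, steel rim at the foot, steel disc with an orange mark on the flat top; 60 mm diameter, 75 mm tall, about 160 g. Grip it across its diameter, best on the upper 34 mm (solid); the lower 41 mm is a hollow skirt, threaded inside. z is its axis, up. Screwed tight, this point is 38.5 mm above mill_mouth.
- mill_mouth (a point): Centre of the shoulder of the clear jar (64 mm diameter), 112 mm above the table, on the vertical screw axis. The jar is fixed in a grey stand (130 x 120 mm, blue clamp jaws); it neither moves nor turns. A steel neck, 50 mm wide at its flanges, rises 41 mm from here into the head (47 mm once unscrewed): lift the head 50 mm or more straight up to clear it.
- thread (a joint): Turn of the screw, rad: 0 tight (at the start), growing as the head turns anticlockwise seen from above, to a hard stop at 3.75. Drag about 0.3 N m; stays where it is left. The head climbs 1.6 mm per rad (6 mm in all) and turns up to 0.3 rad ahead of this value (play). The thread holds it down until about 3.35; past that it lifts straight off without force and this value stays.
- tray_floor (a point): Centre of the tray's floor surface, 5 mm above the table. The steel tray, fixed, is 170 mm along its x and 250 mm along its y; its rim is 3 mm thick and stands 10 mm above the table. The jar salt stands on its +y half; its -y half is free (middle of the free part: y = -60 mm in the tray's frame).
- salt: Small clear jar with a yellow cap, 48 mm diameter, 62 mm tall, on the tray; origin under its centre. To be left alone.
- chilli: Amber jar with a red cap, 52 mm diameter, 85 mm tall, behind the mill; origin under its centre. To be left alone.
- mug: Blue mug, 80 mm diameter, 90 mm tall; origin under its centre. To be left alone.
- sauce: Green bottle with a green cap, 60 mm diameter, 170 mm tall; origin under its centre. To be left alone.
- bowl: White bowl, 110 mm diameter, 45 mm tall; origin under its centre. To be left alone.
- stapler: Red and black stapler, 130 x 34 x 44 mm; origin under its centre. To be left alone.
- head: The same grinder head, at its origin: the centre of its foot, 37.5 mm below head_centre. z is its axis (up).

How it is judged:
By the outcome, as a careful person would: the job done as asked, in the order asked, and still so for the second after the job is handed in, with the robot touching nothing.
It also fails if it takes over 61 s, if anything falls off the work surface, if the arm or the gripper's body presses on something with over 40 N, if the wrist force passes 120 N, or if a joint passes its speed limit or range.

## Working session

There is one attempt and no reset: what is moved stays moved. The work goes in short steps, Python scripts to look and compute and a tool call to move; the robot and the scene stay as the last step left them, time stands still between calls to the robot, and variables do not carry over. Pictures are saved under pics/ and viewed, about 8 in all and at most 12, crops included, and the job is handed in when it is done.

Besides the shell and the picture viewer there is one more tool, called after "Call:" by a JSON object that holds its "method" and its "body". step_arm: Moves the arm, as the interface text tells. Its arguments: {"type":"object","properties":{"steps":{"type":"array"}},"required":["steps"]}

```bash
mkdir -p pics
cat > h.py <<'E'
import numpy as np, cv2
from rig import bot, capture, models
def ray(c,px):
    K=np.array(c["camera_matrix"]);r,u=px
    d=np.linalg.inv(K)@[u,r,1.]; d=np.array([d[0],-d[1],-d[2]])
    return np.array(c["eye"]),np.array(c["attitude"])@d
def onz(c,px,z):
    e,d=ray(c,px); return e+d*(z-e[2])/d[2]
def tri(cs,ps):
    A=0;b=0
    for c,p in zip(cs,ps):
        e,d=ray(c,p); d=d/np.linalg.norm(d);P=np.eye(3)-np.outer(d,d);A=A+P;b=b+P@e
    return np.linalg.solve(A,b)
def save(c,n): cv2.imwrite("pics/"+n,c["pixels"][:,:,::-1])
E
python3 - <<'E'
from h import *
np.set_printoptions(precision=1,suppress=True)
s=capture("scene");t=capture("top")
print(s.keys(),s["eye"],t["eye"],bot.grasp_offset)
save(s,"s0.png");save(t,"t0.png")
Z=dict(head_centre=150.5,mill_mouth=112,tray_floor=5,salt=5,chilli=0,mug=0,sauce=0,bowl=0,stapler=0,head=113)
for n,z in Z.items():
    a=models.place_of(n,s);b=models.place_of(n,t)
    print(n,[(q["pixel"],round(q["conf"],2),onz(s,q["pixel"],z)[:2]) for q in a[:2]],'|',[(q["pixel"],round(q["conf"],2),onz(t,q["pixel"],z)[:2]) for q in b[:2]], tri([s,t],[a[0]["pixel"],b[0]["pixel"]]) if a and b else '')
st=bot.read_state();print({k:st[k] for k in ("clock","tcp_pos","eef_rot","wrist_force","width")})
E
```

```text
dict_keys(['pixels', 'camera_matrix', 'eye', 'attitude', 'shot']) [1323.  -743.7  992.3] [ 354.3  -12.4 1402.3] 18.8
head_centre [([225.1, 253.8], 0.9, array([ 556.1, -211.9]))] | [([207.4, 422.4], 0.71, array([ 558. , -202.8]))] [ 556.  -206.7  147.6]
mill_mouth [([233.8, 255.0], 0.78, array([ 553.3, -208.9]))] | [([210.2, 424.4], 0.92, array([ 557.1, -213.7])), ([228.8, 258.1], 0.17, array([498.1, 208.7]))] [ 556.9 -212.4  116.7]
tray_floor [([195.2, 337.1], 0.73, array([509.8, 203. ]))] | [] 
salt [([187.8, 356.2], 0.48, array([529.6, 288.2])), ([228.4, 253.8], 0.28, array([ 436.4, -130.2]))] | [([220.5, 232.4], 0.54, array([531.2, 299.8]))] [528.5 297.    1. ]
chilli [([295.2, 267.1], 0.68, array([ 679.3, -277.1]))] | [([172.9, 439.8], 0.86, array([ 681.6, -274.3]))] [ 680.5 -275.7    0.2]
mug [([179.5, 403.4], 0.84, array([619.5, 467.1])), ([237.0, 256.3], 0.38, array([ 470.3, -147.5]))] | [([190.8, 175.2], 0.79, array([611.8, 467.9]))] [614.5 471.7  -5.8]
sauce [([317.8, 190.7], 0.79, array([ 592.3, -474.9])), ([194.9, 339.1], 0.42, array([509.6, 214.5]))] | [([207.7, 506.8], 0.74, array([ 587.7, -457.9])), ([223.4, 234.0], 0.55, array([523.8, 295.9]))] [ 586.8 -467.   -12.7]
bowl [([259.7, 340.4], 0.89, array([733.7, -24. ]))] | [] 
stapler [([188.9, 355.8], 0.69, array([529. , 287.1])), ([214.1, 272.6], 0.65, array([420.1, -33.7]))] | [([267.4, 338.7], 0.62, array([410.8,   1.7]))] [512.   86.6 105.1]
head [([235.8, 255.8], 0.79, array([ 562.4, -213.2]))] | [([211.7, 423.3], 0.65, array([ 553.1, -210.8]))] [ 555.2 -210.4  106. ]
{'clock': 1.1, 'tcp_pos': array([ 254.4, -543.4,  218.6]), 'eef_rot': array([[ 0.9,  0.4,  0. ],
       [ 0.4, -0.9, -0. ],
       [ 0. ,  0. , -1. ]]), 'wrist_force': array([-0.7, -0.4, -0.2]), 'width': 93.16810829797369}
```

View pictures.

View pics/t0.png

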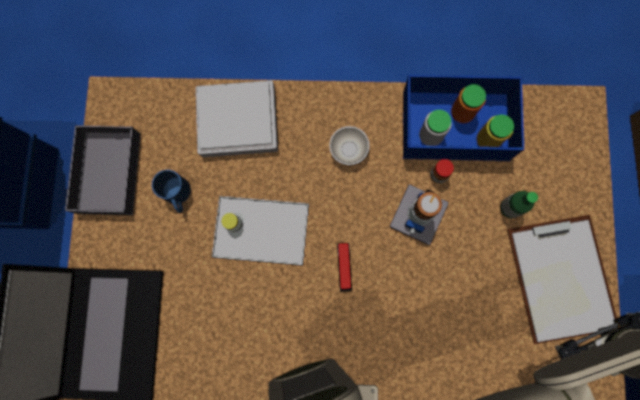

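View pics/s0.png

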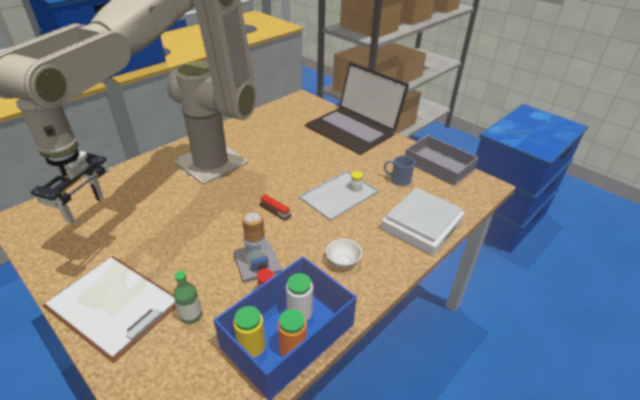

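Run:
```python
import cv2,numpy as np
t=cv2.imread("pics/t0.png");s=cv2.imread("pics/s0.png")
f=lambda a:cv2.resize(a,(400,300),interpolation=cv2.INTER_CUBIC)
a=f(t[180:240,390:470]);b=f(s[195:285,205:325])
c=cv2.resize(t[185:275,205:325],(400,300),interpolation=cv2.INTER_CUBIC); d=f(s[165:225,295:375])
cv2.imwrite("pics/c.png",np.vstack([np.hstack([a,b]),np.hstack([c,d])]))
```

```text
(no output)
```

View pics/c.png

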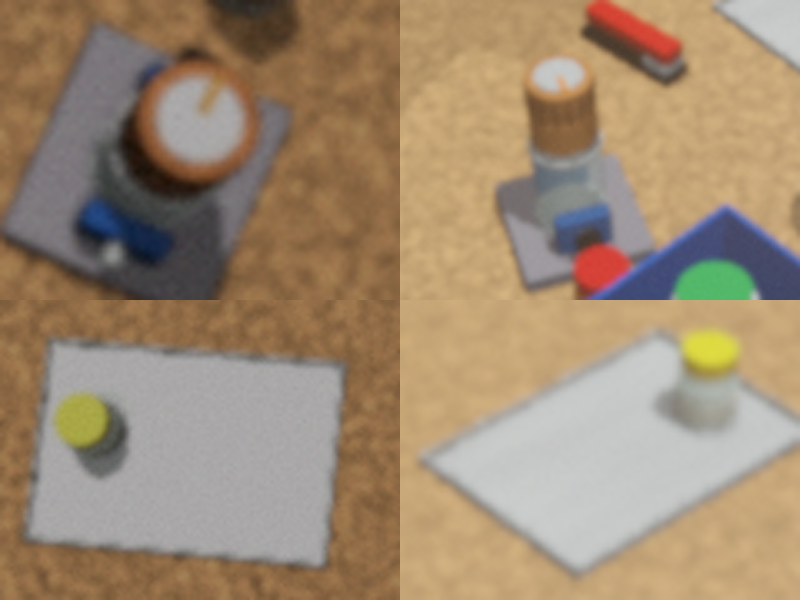

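Run:
```python
from h import *
np.set_printoptions(precision=2,suppress=True)
s=capture("scene");t=capture("top")
pt=(203.8,429.2);ps=(218.05,252.35)
print(onz(t,pt,188),onz(s,ps,188),tri([s,t],[ps,pt]))
c=[onz(t,p,10) for p in [(197.3,220.3),(203.3,307.6),(264.2,302.2),(256.7,212.8)]]
print(np.array(c), np.mean(c,0))
sc=[onz(s,p,10) for p in [(196.4,298.7),(219.8,330.3),(170.8,346.7)]];print(np.array(sc))
c=np.array(c);y=c[0]-c[1]+c[3]-c[2];y/=np.linalg.norm(y);print("y",y,np.arctan2(y[1],y[0]),"free",np.mean(c,0)-60*y)
print(bot.read_state()["eef_rot"],bot.read_state()["clock"])
```

```text
[ 561.06 -213.38  188.  ] [ 564.42 -219.99  188.  ] [ 560.9  -215.54  183.17]
[[594.73 336.55  10.  ]
 [584.09  92.5   10.  ]
 [416.16 100.89  10.  ]
 [429.56 346.22  10.  ]] [506.14 219.04  10.  ]
[[420.66  91.96  10.  ]
 [589.89  81.41  10.  ]
 [434.79 340.04  10.  ]]
y [0.05 1.   0.  ] 1.5217314478885735 free [503.19 159.11  10.  ]
[[ 0.91  0.42 -0.  ]
 [ 0.42 -0.91  0.  ]
 [-0.   -0.   -1.  ]] 1.2
```

Call:
{"method": "step_arm", "body": {"steps": [[0, 0.92, -0.38, -0.04, 0, 0, 0], [0, 0.92, -0.38, -0.04, 0, 0, 0], [0, 0.92, -0.38, -0.04, 0, 0, 0], [0, 0.92, -0.38, -0.04, 0, 0, 0], [0, 0.92, -0.38, -0.04, 0, 0, 0], [0, 0.92, -0.38, -0.04, 0, 0, 0], [0, 0.92, -0.38, -0.04, 0, 0, 0], [0, 0.92, -0.38, -0.04, 0, 0, 0], [0, 0.92, -0.38, -0.04, 0, 0, 0], [0, 0.92, -0.38, -0.04, 0, 0, 0], [0, 0.92, -0.38, -0.04, 0, 0, 0], [0, 0.92, -0.38, -0.04, 0, 0, 0], [0, 0.92, -0.38, -0.04, 0, 0, 0], [0, 0.92, -0.38, -0.04, 0, 0, 0], [0, 0.92, -0.38, -0.04, 0, 0, 0], [0, 0.92, -0.38, -0.04, 0, 0, 0], [0, 0.92, -0.38, -0.04, 0, 0, 0], [0, 0.92, -0.38, -0.04, 0, 0, 0]]}}

```text
clock: 2.7
tcp_pos: [567.4, -202.0, 237.5]
eef_rot: [[0.909, 0.416, 0.001], [0.416, -0.909, -0.003], [-0.0, 0.003, -1.0]]
wrist_force: [0.1, -0.4, 0.6]
width: 93.2
```

```bash
cat >> h.py <<'E'
def need(x,y,z):
    st=bot.read_state();R=np.array(st["eef_rot"]);p=np.array(st["tcp_pos"])
    print("t",round(st["clock"],2),"tcp",p.round(1),"q",np.round(st["joints"],3),"F",np.round(st["wrist_force"],1),"T",np.round(st["torque"],2),"w",round(st["width"],1),"zaxis",R[:,2].round(3),"yaw",round(np.arctan2(R[1,0],R[0,0]),3))
    print("units",(R.T@(np.array([x,y,z])-p)/25).round(2))
E
python3 -c "
from h import *
need(559,-214,225)"
```

```text
t 2.7 tcp [ 567.4 -202.   237.5] q [-0.426  0.128  1.457 -0.002  1.555  0.716] F [ 0.1 -0.4  0.6] T [ 0.03 -0.06  0.  ] w 93.2 zaxis [ 0.001 -0.003 -1.   ] yaw 0.429
units [-0.5   0.29  0.5 ]
```

Call:
{"method": "step_arm", "body": {"steps": [[0, -0.5, 0.3, 0.5, 0, 0, 0], [0, 0, 0, 0, 0, 0, 0], [0, 0, 0, 0, 0, 0, 0]]}}

```text
clock: 2.95
tcp_pos: [563.2, -208.7, 225.6]
eef_rot: [[0.906, 0.422, 0.003], [0.422, -0.906, -0.002], [0.002, 0.003, -1.0]]
wrist_force: [-0.2, -0.8, 0.5]
width: 92.8
```

Run:
```python
from h import *
need(559,-214,225)
s=capture("scene");t=capture("top")
for n in("head_centre","mill_mouth"):
  for c in (s,t): print(n,[(q["pixel"],round(q["conf"],2)) for q in models.place_of(n,c)[:2]])
f=lambda a:cv2.resize(a,(400,500),interpolation=cv2.INTER_CUBIC)
cv2.imwrite("pics/c1.png",np.hstack([f(t["pixels"][140:240,390:470]),f(s["pixels"][165:265,215:295])])[:,:,::-1])
def proj(c,X):
    v=np.array(c["attitude"]).T@(np.array(X)-np.array(c["eye"]));K=np.array(c["camera_matrix"]);u=K@[v[0],-v[1],-v[2]];return (u/u[2])[:2]
p=np.array(bot.read_state()["tcp_pos"]);R=np.array(bot.read_state()["eef_rot"])
for nm,c,o,k in(("t",t,(390,140),5),("s",s,(215,165),5)):
    for q in (p,p+R[:,1]*46.5,p-R[:,1]*46.5): 
        u=proj(c,q); print(nm,u,((u-o+.5)*k))
```

```text
t 2.95 tcp [ 563.2 -208.7  225.6] q [-0.44   0.125  1.481  0.     1.531  0.695] F [-0.2 -0.8  0.5] T [-0.02  0.   -0.01] w 92.8 zaxis [ 0.003 -0.002 -1.   ] yaw 0.436
units [-0.24  0.12  0.02]
head_centre [([227.4, 253.1], 0.69)]
head_centre [([208.3, 424.4], 0.44)]
mill_mouth [([234.6, 256.6], 0.64)]
mill_mouth [([208.8, 424.4], 0.76)]
t [430.31495348 200.38537305] [204.07476742 304.42686525]
t [448.45207385 192.56592734] [294.76036927 265.32963671]
t [412.11715402 208.2309793 ] [113.08577009 343.65489651]
s [253.79274402 205.85864865] [196.46372011 206.79324324]
s [246.07090239 216.15132009] [157.85451195 258.25660044]
s [261.0856132 196.1377673] [232.92806599 158.18883652]
```

View pics/c1.png

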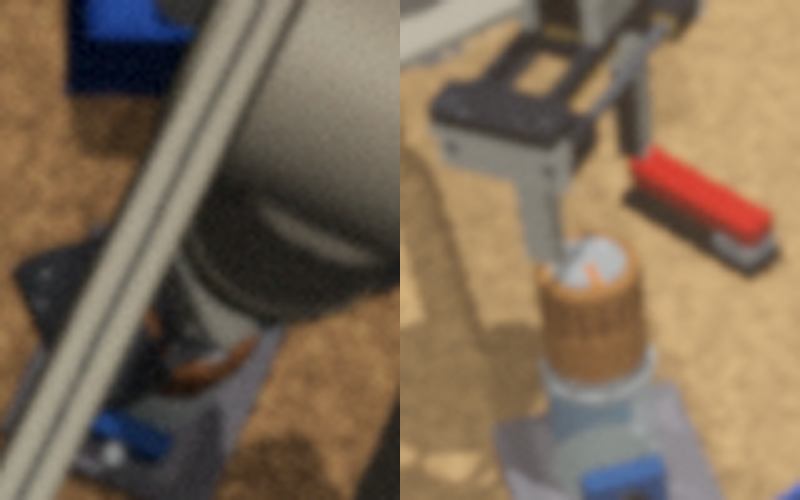

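Run:
```python
from h import *
np.set_printoptions(precision=1,suppress=True)
s=capture("scene");t=capture("top")
P={}
for nm,c,(r0,r1,c0,c1) in(("s0",s,(208,228,243,263)),("t0",t,(192,216,417,442))):
    im=cv2.imread(f"pics/{nm}.png");hsv=cv2.cvtColor(im,cv2.COLOR_BGR2HSV).astype(int)[r0:r1,c0:c1]
    m=((hsv[...,1]<75)&(hsv[...,2]>150)).astype(np.uint8)
    n,l,st,ce=cv2.connectedComponentsWithStats(m)
    k=1+np.argmax(st[1:,4]); 
    h=cv2.convexHull(np.argwhere(l==k)[:,::-1].astype(np.int32)); M=cv2.moments(h)
    p=(M["m01"]/M["m00"]+r0,M["m10"]/M["m00"]+c0);P[nm]=p
    print(nm,st[k],p,onz(c,p,188))
    print("\n".join("".join(".#"[v] for v in r) for r in (l==k).astype(int)))
print(tri([s,t],[P["s0"],P["t0"]]))
```

```text
s0 [  2   4  15  11 127] (216.9063829787234, 251.96312056737588) [ 559.8 -217.7  188. ]
....................
....................
....................
....................
.......#######......
....###########.....
...#############....
..###############...
..###############...
..###############...
..###############...
..########.######...
...#######..####....
....######...#......
......####..........
....................
....................
....................
....................
....................
t0 [  4   3  18  18 230] (203.55677655677655, 429.47326007326006) [ 561.7 -214.   188. ]
.........................
.........................
.........................
..........####...........
........#######..........
.......########..........
......########...###.....
.....#########..#####....
.....########...#####....
....#########..######....
....##################...
....##################...
....##################...
.....#################...
.....#################...
.....################....
.....################....
......##############.....
.......############......
..........########.......
...........####..........
.........................
.........................
.........................
[ 560.6 -215.8  187.5]
```

```bash
python3 -c "
from h import *
need(560.6,-215.8,154)"
```

```text
t 3.35 tcp [ 562.8 -209.6  225.6] q [-0.442  0.125  1.481 -0.     1.531  0.694] F [-0.3  0.3  0.7] T [-0.03  0.06 -0.04] w 93.2 zaxis [ 0.003 -0.002 -1.   ] yaw 0.435
units [-0.19  0.18  2.86]
```

Call:
{"method": "step_arm", "body": {"steps": [[0, -0.19, 0.18, 0, 0, 0, 0], [0, 0, 0, 0.5, 0, 0, 0], [0, 0, 0, 0.8, 0, 0, 0], [0, 0, 0, 0.7, 0, 0, 0], [0, 0, 0, 0.5, 0, 0, 0], [0, 0, 0, 0.3, 0, 0, 0], [0, 0, 0, 0, 0, 0, 0]]}}

```text
clock: 3.93
tcp_pos: [560.1, -218.5, 150.9]
eef_rot: [[0.908, 0.419, 0.006], [0.419, -0.908, -0.004], [0.004, 0.006, -1.0]]
wrist_force: [-0.1, -0.3, -0.0]
width: 93.2
```

```bash
python3 -c "
from h import *
need(560.6,-215.8,154)"
```

```text
t 3.93 tcp [ 560.1 -218.5  150.9] q [-4.570e-01  1.670e-01  1.573e+00 -1.000e-03  1.395e+00  6.810e-01] F [-0.1 -0.3 -0. ] T [-0.03  0.02 -0.03] w 93.2 zaxis [ 0.006 -0.004 -1.   ] yaw 0.433
units [ 0.07 -0.09 -0.12]
```

Call:
{"method": "step_arm", "body": {"steps": [[0, 0.07, -0.1, -0.12, 0, 0, 0], [0, 0, 0, 0, 0, 0, 0]]}}

```text
clock: 4.1
tcp_pos: [559.9, -215.3, 153.2]
eef_rot: [[0.908, 0.419, 0.004], [0.419, -0.908, -0.003], [0.003, 0.004, -1.0]]
wrist_force: [0.1, 0.3, 0.5]
width: 92.9
```

Call:
{"method": "step_arm", "body": {"steps": [[120, 0, 0, 0, 0, 0, 0], [120, 0, 0, 0, 0, 0, 0], [120, 0, 0, 0, 0, 0, 0], [120, 0, 0, 0, 0, 0, 0], [120, 0, 0, 0, 0, 0, 0], [120, 0, 0, 0, 0, 0, 0]]}}

```text
clock: 4.6
tcp_pos: [562.3, -216.0, 157.7]
eef_rot: [[0.908, 0.419, 0.01], [0.419, -0.908, -0.006], [0.007, 0.009, -1.0]]
wrist_force: [0.3, -0.6, -1.5]
width: 59.5
```

```bash
python3 -c "
from h import *
need(560.6,-215.8,154)"
```

```text
t 4.6 tcp [ 562.3 -216.   157.7] q [-4.520e-01  1.600e-01  1.568e+00 -1.000e-03  1.402e+00  6.870e-01] F [ 0.3 -0.6 -1.5] T [-0.02  0.03  0.03] w 59.5 zaxis [ 0.01  -0.006 -1.   ] yaw 0.432
units [-0.06 -0.04  0.15]
```

Call:
{"method": "step_arm", "body": {"steps": [[200, 0, 0, 0, 0, 0, 0], [200, 0, 0, 0, 0, 0, -0.6], [200, 0, 0, 0, 0, 0, -1], [200, 0, 0, 0, 0, 0, -1], [200, 0, 0, 0, 0, 0, -1], [200, 0, 0, 0, 0, 0, -1]]}}

```text
clock: 5.1
tcp_pos: [562.6, -214.9, 158.0]
eef_rot: [[0.598, 0.801, 0.011], [0.801, -0.598, -0.003], [0.004, 0.011, -1.0]]
wrist_force: [-1.5, 0.8, 0.9]
width: 59.4
```

```bash
python3 -c "
from h import *
need(560.6,-215.8,154)"
```

```text
t 5.1 tcp [ 562.6 -214.9  158. ] q [-0.451  0.16   1.568  0.002  1.403  0.19 ] F [-1.5  0.8  0.9] T [ 0.17  0.13 -0.34] w 59.4 zaxis [ 0.011 -0.003 -1.   ] yaw 0.93
units [-0.08 -0.05  0.16]
```

Call:
{"method": "step_arm", "body": {"steps": [[200, 0, 0, 0, 0, 0, -1], [200, 0, 0, 0, 0, 0, -1], [200, 0, 0, 0, 0, 0, -1], [200, 0, 0, 0, 0, 0, -1], [200, 0, 0, 0, 0, 0, -1], [200, 0, 0, 0, 0, 0, -1], [200, 0, 0, 0, 0, 0, -1], [200, 0, 0, 0, 0, 0, -1], [200, 0, 0, 0, 0, 0, -1], [200, 0, 0, 0, 0, 0, 0]]}}

```text
clock: 5.93
tcp_pos: [561.9, -214.0, 159.7]
eef_rot: [[-0.344, 0.939, 0.01], [0.939, 0.344, -0.001], [-0.004, 0.009, -1.0]]
wrist_force: [-0.6, 0.1, -0.0]
width: 59.4
```

```bash
python3 -c "
from h import *
need(560.6,-215.8,154)"
```

```text
t 5.93 tcp [ 561.9 -214.   159.7] q [-0.452  0.158  1.567  0.004  1.408 -0.803] F [-0.6  0.1 -0. ] T [ 0.09 -0.11 -0.24] w 59.4 zaxis [ 0.01  -0.001 -1.   ] yaw 1.922
units [-0.05 -0.08  0.23]
```

Call:
{"method": "step_arm", "body": {"steps": [[40, 0, 0, 0, 0, 0, 0], [40, 0, 0, 0, 0, 0, 0], [40, 0, 0, 0, 0, 0, 0], [40, 0, 0, 0, 0, 0, 0.6], [40, 0, 0, 0, 0, 0, 1], [40, 0, 0, 0, 0, 0, 1], [40, 0, 0, 0, 0, 0, 1], [40, 0, 0, 0, 0, 0, 1], [40, 0, 0, 0, 0, 0, 1], [40, 0, 0, 0, 0, 0, 1], [40, 0, 0, 0, 0, 0, 1], [40, 0, 0, 0, 0, 0, 1], [40, 0, 0, 0, 0, 0, 1], [40, 0, 0, 0, 0, 0, 1], [40, 0, 0, 0, 0, 0, 1], [40, 0, 0, 0, 0, 0, 1], [40, 0, 0, 0, 0, 0, 1], [40, 0, 0, 0, 0, 0, 0.8], [40, 0, 0, 0, 0, 0, 0]]}}

```text
clock: 7.52
tcp_pos: [562.6, -214.3, 159.2]
eef_rot: [[0.957, 0.29, 0.011], [0.29, -0.957, -0.002], [0.01, 0.005, -1.0]]
wrist_force: [-0.5, 0.4, -0.5]
width: 78.0
```

```bash
python3 -c "
from h import *
need(562,-214.5,158)"
```

```text
t 7.52 tcp [ 562.6 -214.3  159.2] q [-0.451  0.159  1.566  0.003  1.406  0.824] F [-0.5  0.4 -0.5] T [ 0.02  0.01 -0.01] w 78.0 zaxis [ 0.011 -0.002 -1.   ] yaw 0.295
units [-0.02 -0.    0.05]
```

Call:
{"method": "step_arm", "body": {"steps": [[40, 0, 0, 0.04, 0.03, -0.1, 0], [200, 0, 0, 0, 0, 0, 0], [200, 0, 0, 0, 0, 0, 0], [200, 0, 0, 0, 0, 0, 0], [200, 0, 0, 0, 0, 0, 0], [200, 0, 0, 0, 0, 0, 0], [200, 0, 0, 0, 0, 0, -0.6], [200, 0, 0, 0, 0, 0, -1], [200, 0, 0, 0, 0, 0, -1], [200, 0, 0, 0, 0, 0, -1], [200, 0, 0, 0, 0, 0, -1], [200, 0, 0, 0, 0, 0, -1], [200, 0, 0, 0, 0, 0, -1], [200, 0, 0, 0, 0, 0, -1]]}}

```text
clock: 8.68
tcp_pos: [561.8, -213.8, 159.1]
eef_rot: [[0.426, 0.905, -0.002], [0.905, -0.426, -0.0], [-0.001, -0.002, -1.0]]
wrist_force: [-1.7, 1.4, 1.5]
width: 59.6
```

```bash
python3 -c "
from h import *
need(562,-214.5,158)"
```

```text
t 8.68 tcp [ 561.8 -213.8  159.1] q [-4.480e-01  1.690e-01  1.555e+00 -1.000e-03  1.419e+00 -8.000e-03] F [-1.7  1.4  1.5] T [ 0.03  0.1  -0.35] w 59.6 zaxis [-0.002 -0.    -1.   ] yaw 1.131
units [-0.02  0.02  0.04]
```

Call:
{"method": "step_arm", "body": {"steps": [[200, 0, 0, 0, 0, 0, -1], [200, 0, 0, 0, 0, 0, -1], [200, 0, 0, 0, 0, 0, -1], [200, 0, 0, 0, 0, 0, -1], [200, 0, 0, 0, 0, 0, -1], [200, 0, 0, 0, 0, 0, -1], [200, 0, 0, 0, 0, 0, 0]]}}

```text
clock: 9.27
tcp_pos: [560.9, -214.0, 160.2]
eef_rot: [[-0.224, 0.975, -0.003], [0.975, 0.224, 0.0], [0.001, -0.003, -1.0]]
wrist_force: [-0.2, -1.1, -1.0]
width: 59.3
```

```bash
python3 -c "
from h import *
need(562,-214.5,158)"
```

```text
t 9.27 tcp [ 560.9 -214.   160.2] q [-4.490e-01  1.670e-01  1.555e+00 -1.000e-03  1.422e+00 -6.750e-01] F [-0.2 -1.1 -1. ] T [ 0.   -0.11 -0.27] w 59.3 zaxis [-0.003  0.    -1.   ] yaw 1.796
units [-0.03  0.04  0.09]
```

Call:
{"method": "step_arm", "body": {"steps": [[40, 0, 0, 0, 0, 0, 0], [40, 0, 0, 0, 0, 0, 0], [40, 0, 0, 0, 0, 0, 0], [40, 0, 0, 0, 0, 0, 0.6], [40, 0, 0, 0, 0, 0, 1], [40, 0, 0, 0, 0, 0, 1], [40, 0, 0, 0, 0, 0, 1], [40, 0, 0, 0, 0, 0, 1], [40, 0, 0, 0, 0, 0, 1], [40, 0, 0, 0, 0, 0, 1], [40, 0, 0, 0, 0, 0, 1], [40, 0, 0, 0, 0, 0, 1], [40, 0, 0, 0, 0, 0, 1], [40, 0, 0, 0, 0, 0, 1], [40, 0, 0, 0, 0, 0, 0.6], [40, 0, 0, 0, 0, 0, 0]]}}

```text
clock: 10.6
tcp_pos: [561.3, -213.7, 159.8]
eef_rot: [[0.863, 0.506, -0.002], [0.506, -0.863, -0.0], [-0.002, -0.001, -1.0]]
wrist_force: [0.8, 0.6, -0.4]
width: 78.6
```

Call:
{"method": "step_arm", "body": {"steps": [[200, 0, 0, 0, 0, 0, 0], [200, 0, 0, 0, 0, 0, 0], [200, 0, 0, 0, 0, 0, 0], [200, 0, 0, 0, 0, 0, 0], [200, 0, 0, 0, 0, 0, 0], [200, 0, 0, 0, 0, 0, 0]]}}

```text
clock: 11.1
tcp_pos: [561.3, -213.7, 159.7]
eef_rot: [[0.86, 0.51, -0.003], [0.51, -0.86, -0.0], [-0.002, -0.001, -1.0]]
wrist_force: [-0.4, 0.0, 0.1]
width: 59.5
```

```bash
python3 -c "
from h import *
need(562,-214.5,158)"
```

```text
t 11.1 tcp [ 561.3 -213.7  159.7] q [-4.480e-01  1.680e-01  1.555e+00 -1.000e-03  1.421e+00  5.870e-01] F [-0.4  0.   0.1] T [-0.   -0.02  0.04] w 59.5 zaxis [-0.003 -0.    -1.   ] yaw 0.536
units [0.01 0.04 0.07]
```

Call:
{"method": "step_arm", "body": {"steps": [[200, 0, 0, 0, 0, 0, -0.6], [200, 0, 0, 0, 0, 0, -1], [200, 0, 0, 0, 0, 0, -1], [200, 0, 0, 0, 0, 0, -1], [200, 0, 0, 0, 0, 0, -1], [200, 0, 0, 0, 0, 0, -1], [200, 0, 0, 0, 0, 0, -1]]}}

```text
clock: 11.68
tcp_pos: [560.7, -214.3, 160.7]
eef_rot: [[0.312, 0.95, -0.003], [0.95, -0.312, -0.0], [-0.001, -0.003, -1.0]]
wrist_force: [-1.1, 0.7, 0.9]
width: 60.0
```

```bash
python3 -c "
from h import *
need(562,-214.5,158)"
```

```text
t 11.68 tcp [ 560.7 -214.3  160.7] q [-0.449  0.167  1.555 -0.002  1.423 -0.131] F [-1.1  0.7  0.9] T [ 0.    0.12 -0.39] w 60.0 zaxis [-0.003 -0.    -1.   ] yaw 1.253
units [0.01 0.05 0.11]
```

Call:
{"method": "step_arm", "body": {"steps": [[200, 0, 0, 0, 0, 0, -1], [200, 0, 0, 0, 0, 0, -0.7], [200, 0, 0, 0, 0, 0, 0]]}}

```text
clock: 11.93
tcp_pos: [560.5, -214.5, 161.0]
eef_rot: [[0.125, 0.992, -0.003], [0.992, -0.125, -0.0], [-0.001, -0.003, -1.0]]
wrist_force: [0.4, 0.5, -1.4]
width: 59.5
```

```bash
python3 -c "
from h import *
need(562,-214.5,158)"
```

```text
t 11.93 tcp [ 560.5 -214.5  161. ] q [-0.45   0.166  1.555 -0.002  1.424 -0.325] F [ 0.4  0.5 -1.4] T [ 0.01 -0.11 -0.26] w 59.5 zaxis [-0.003 -0.    -1.   ] yaw 1.446
units [0.01 0.06 0.12]
```

Call:
{"method": "step_arm", "body": {"steps": [[200, 0, 0, -0.08, 0, 0, 0], [200, 0, 0, -0.08, 0, 0, 0], [200, 0, 0, -0.08, 0, 0, 0]]}}

```text
clock: 12.18
tcp_pos: [559.6, -214.5, 165.1]
eef_rot: [[0.131, 0.991, -0.006], [0.991, -0.131, 0.0], [-0.0, -0.006, -1.0]]
wrist_force: [0.7, -1.7, -4.3]
width: 59.7
```

```bash
python3 -c "
from h import *
need(560.5,-214.5,225)"
```

```text
t 12.18 tcp [ 559.6 -214.5  165.1] q [-0.45   0.164  1.55  -0.002  1.433 -0.318] F [ 0.7 -1.7 -4.3] T [-0.34 -0.28 -0.09] w 59.7 zaxis [-0.006  0.    -1.   ] yaw 1.439
units [ 0.01  0.02 -2.4 ]
```

Call:
{"method": "step_arm", "body": {"steps": [[200, 0, 0, -0.15, 0, 0, 0], [200, 0, 0, -0.15, 0, 0, 0], [200, 0, 0, -0.15, 0, 0, 0], [200, 0, 0, 0, 0, 0, 0]]}}

```text
clock: 12.52
tcp_pos: [559.6, -214.3, 178.1]
eef_rot: [[0.134, 0.991, -0.006], [0.991, -0.134, 0.001], [-0.0, -0.006, -1.0]]
wrist_force: [0.8, -0.8, -0.6]
width: 59.8
```

```bash
python3 -c "
from h import *
need(560.5,-214.5,225)"
```

```text
t 12.52 tcp [ 559.6 -214.3  178.1] q [-0.45   0.156  1.535 -0.002  1.457 -0.315] F [ 0.8 -0.8 -0.6] T [-0.05 -0.07  0.02] w 59.8 zaxis [-0.006  0.001 -1.   ] yaw 1.436
units [-0.    0.02 -1.88]
```

Call:
{"method": "step_arm", "body": {"steps": [[200, 0, 0, -0.4, 0, 0, 0], [200, 0, 0, -0.6, 0, 0, 0], [200, 0, 0, -0.6, 0, 0, 0], [200, 0, 0, -0.6, 0, 0, 0], [200, 0, 0, -0.4, 0, 0, 0], [200, 0, 0, -0.2, 0, 0, 0], [200, 0, 0, 0, 0, 0, 0]]}}

```text
clock: 13.1
tcp_pos: [560.0, -213.6, 255.4]
eef_rot: [[0.134, 0.991, -0.005], [0.991, -0.134, 0.001], [0.0, -0.005, -1.0]]
wrist_force: [0.1, -1.0, -1.8]
width: 59.9
```

Run:
```python
from h import *
need(504,155,250)
s=capture("scene");save(s,"s2.png");cv2.imwrite("pics/c2.png",cv2.resize(s["pixels"][150:270,190:350,::-1],(640,480)))
```

```text
t 13.1 tcp [ 560.  -213.6  255.4] q [-4.490e-01  1.210e-01  1.432e+00 -1.000e-03  1.594e+00 -3.140e-01] F [ 0.1 -1.  -1.8] T [-0.03 -0.08  0.  ] w 59.9 zaxis [-0.005  0.001 -1.   ] yaw 1.436
units [14.31 -4.2   0.24]
```

View pics/c2.png

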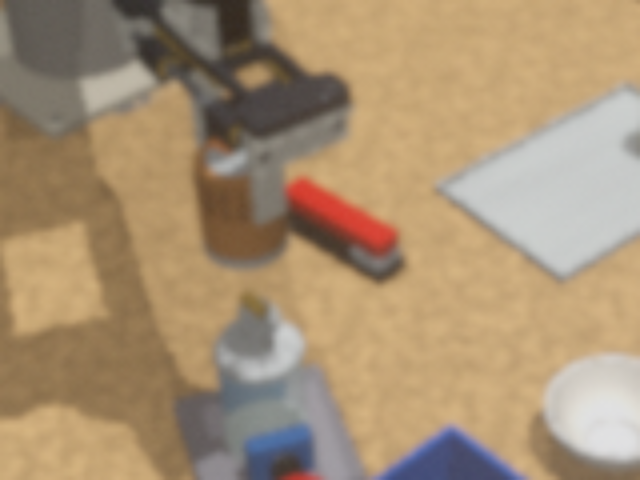

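Call:
{"method": "step_arm", "body": {"steps": [[200, 0.4, -0.12, 0, 0, 0, 0], [200, 0.7, -0.2, 0, 0, 0, 0], [200, 0.9, -0.26, 0, 0, 0, 0], [200, 0.9, -0.26, 0, 0, 0, 0], [200, 0.9, -0.26, 0, 0, 0, 0], [200, 0.9, -0.26, 0, 0, 0, 0], [200, 0.9, -0.26, 0, 0, 0, 0], [200, 0.9, -0.26, 0, 0, 0, 0], [200, 0.9, -0.26, 0, 0, 0, 0], [200, 0.9, -0.26, 0, 0, 0, 0], [200, 0.9, -0.26, 0, 0, 0, 0], [200, 0.9, -0.26, 0, 0, 0, 0], [200, 0.9, -0.26, 0, 0, 0, 0], [200, 0.9, -0.26, 0, 0, 0, 0], [200, 0.9, -0.26, 0, 0, 0, 0], [200, 0.7, -0.2, 0, 0, 0, 0], [200, 0.4, -0.12, 0, 0, 0, 0], [200, 0, 0, 0, 0, 0, 0]]}}

```text
clock: 14.65
tcp_pos: [488.1, 170.8, 235.3]
eef_rot: [[0.135, 0.99, -0.038], [0.991, -0.135, 0.007], [0.002, -0.038, -0.999]]
wrist_force: [0.3, -0.6, -1.6]
width: 59.6
```

```bash
python3 -c "
from h import *
need(506,155,70)"
```

```text
t 14.65 tcp [488.1 170.8 235.3] q [ 0.226 -0.067  1.66   0.015  1.584  0.362] F [ 0.3 -0.6 -1.6] T [-0.01 -0.09  0.02] w 59.6 zaxis [-0.038  0.007 -0.999] yaw 1.435
units [-0.54  1.05  6.58]
```

Call:
{"method": "step_arm", "body": {"steps": [[200, -0.27, 0.52, 0, -0.37, -0.02, 0], [200, -0.27, 0.52, 0, 0, 0, 0], [200, 0, 0, 0.3, 0, 0, 0], [200, 0, 0, 0.5, 0, 0, 0], [200, 0, 0, 0.7, 0, 0, 0], [200, 0, 0, 0.7, 0, 0, 0], [200, 0, 0, 0.7, 0, 0, 0], [200, 0, 0, 0.5, 0, 0, 0], [200, 0, 0, 0.3, 0, 0, 0], [200, 0, 0, 0, 0, 0, 0]]}}

```text
clock: 15.48
tcp_pos: [505.9, 149.5, 128.0]
eef_rot: [[0.138, 0.99, -0.01], [0.99, -0.138, -0.004], [-0.005, -0.009, -1.0]]
wrist_force: [-0.2, -1.2, -1.6]
width: 59.7
```

```bash
python3 -c "
from h import *
need(506,155,60)"
```

```text
t 15.48 tcp [505.9 149.5 128. ] q [ 0.192  0.007  1.786 -0.002  1.359  0.33 ] F [-0.2 -1.2 -1.6] T [-0.04 -0.08  0.01] w 59.7 zaxis [-0.01  -0.004 -1.   ] yaw 1.433
units [ 0.23 -0.    2.72]
```

Call:
{"method": "step_arm", "body": {"steps": [[200, 0.2, 0, 0.2, -0.09, 0.05, 0], [200, 0, 0, 0.4, 0, 0, 0], [200, 0, 0, 0.6, 0, 0, 0], [200, 0, 0, 0.5, 0, 0, 0], [200, 0, 0, 0.3, 0, 0, 0], [200, 0, 0, 0.15, 0, 0, 0], [200, 0, 0, 0, 0, 0, 0]]}}

```text
clock: 16.07
tcp_pos: [507.6, 155.5, 71.9]
eef_rot: [[0.138, 0.99, 0.006], [0.99, -0.138, 0.002], [0.002, 0.005, -1.0]]
wrist_force: [-0.3, -0.5, -2.0]
width: 59.6
```

Run:
```python
from h import *
need(506,155,55)
s=capture("scene");cv2.imwrite("pics/c3.png",cv2.resize(s["pixels"][130:250,270:430,::-1],(640,480)))
```

```text
t 16.07 tcp [507.6 155.5  71.9] q [2.000e-01 6.100e-02 1.839e+00 1.000e-03 1.236e+00 3.390e-01] F [-0.3 -0.5 -2. ] T [-0.07 -0.02 -0.02] w 59.6 zaxis [ 0.006  0.002 -1.   ] yaw 1.432
units [-0.03 -0.06  0.67]
```

View pics/c3.png

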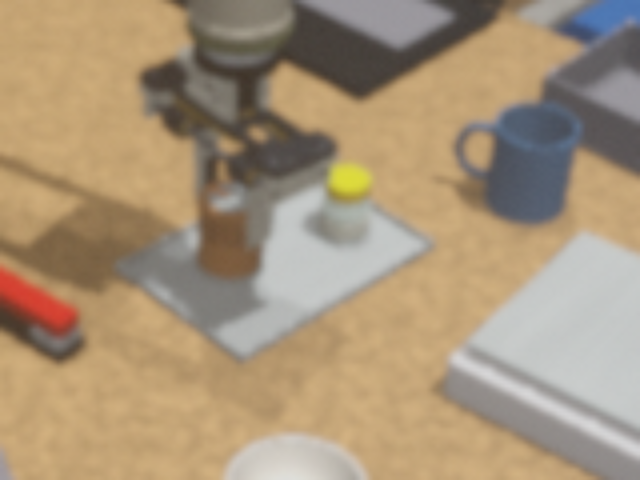

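Call:
{"method": "step_arm", "body": {"steps": [[200, 0, 0, 0.1, 0.05, -0.02, 0], [200, 0, 0, 0.15, 0, 0, 0], [200, 0, 0, 0.15, 0, 0, 0], [200, 0, 0, 0.12, 0, 0, 0], [200, 0, 0, 0.1, 0, 0, 0], [200, 0, 0, 0, 0, 0, 0]]}}

```text
clock: 16.62
tcp_pos: [510.5, 156.1, 58.5]
eef_rot: [[0.138, 0.99, 0.005], [0.99, -0.138, 0.001], [0.002, 0.005, -1.0]]
wrist_force: [0.5, 0.6, -1.3]
width: 59.9
```

```bash
python3 -c "
from h import *
need(506,155,47)"
```

```text
t 16.62 tcp [510.5 156.1  58.5] q [0.201 0.086 1.839 0.    1.211 0.339] F [ 0.5  0.6 -1.3] T [-0.05 -0.09 -0.02] w 59.9 zaxis [ 0.005  0.001 -1.   ] yaw 1.432
units [-0.07 -0.17  0.46]
```

Call:
{"method": "step_arm", "body": {"steps": [[200, 0, -0.1, 0.08, 0, 0, 0], [200, 0, 0, 0.08, 0, 0, 0], [200, 0, 0, 0.08, 0, 0, 0], [200, 0, 0, 0.06, 0, 0, 0], [200, 0, 0, 0, 0, 0, 0]]}}

```text
clock: 17.03
tcp_pos: [507.7, 156.5, 50.2]
eef_rot: [[0.138, 0.99, 0.005], [0.99, -0.138, 0.001], [0.002, 0.005, -1.0]]
wrist_force: [-0.5, 0.2, -1.3]
width: 59.4
```

```bash
python3 -c "
from h import *
need(506,155,47)"
```

```text
t 17.03 tcp [507.7 156.5  50.2] q [0.202 0.09  1.851 0.    1.194 0.341] F [-0.5  0.2 -1.3] T [-0.02 -0.07  0.01] w 59.4 zaxis [ 0.005  0.001 -1.   ] yaw 1.432
units [-0.07 -0.06  0.13]
```

Call:
{"method": "step_arm", "body": {"steps": [[200, 0, 0, 0.05, 0, 0, 0], [200, 0, 0, 0.04, 0, 0, 0], [200, 0, 0, 0, 0, 0, 0]]}}

```text
clock: 17.28
tcp_pos: [507.7, 156.5, 47.8]
eef_rot: [[0.138, 0.99, 0.005], [0.99, -0.138, 0.001], [0.002, 0.005, -1.0]]
wrist_force: [-0.9, 0.9, -2.1]
width: 59.7
```

```bash
python3 -c "
from h import *
need(506,155,47)"
```

```text
t 17.28 tcp [507.7 156.5  47.8] q [0.202 0.094 1.853 0.    1.19  0.341] F [-0.9  0.9 -2.1] T [-0.06 -0.02 -0.03] w 59.7 zaxis [ 0.005  0.001 -1.   ] yaw 1.432
units [-0.07 -0.06  0.03]
```

Call:
{"method": "step_arm", "body": {"steps": [[200, 0, 0, 0.04, 0, 0, 0], [200, 0, 0, 0.03, 0, 0, 0], [200, 0, 0, 0, 0, 0, 0]]}}

```text
clock: 17.53
tcp_pos: [507.9, 156.5, 46.0]
eef_rot: [[0.138, 0.99, 0.006], [0.99, -0.138, 0.001], [0.002, 0.005, -1.0]]
wrist_force: [0.0, 0.4, -1.3]
width: 59.8
```

```bash
python3 -c "
from h import *
need(506,155,47)"
```

```text
t 17.53 tcp [507.9 156.5  46. ] q [0.202 0.096 1.854 0.    1.186 0.341] F [ 0.   0.4 -1.3] T [-0.02 -0.05 -0.01] w 59.8 zaxis [ 0.006  0.001 -1.   ] yaw 1.432
units [-0.07 -0.07 -0.04]
```

Call:
{"method": "step_arm", "body": {"steps": [[200, 0, 0, 0.04, 0, 0, 0], [200, 0, 0, 0.03, 0, 0, 0], [200, 0, 0, 0, 0, 0, 0]]}}

```text
clock: 17.78
tcp_pos: [508.3, 156.8, 45.9]
eef_rot: [[0.138, 0.99, 0.006], [0.99, -0.138, 0.002], [0.003, 0.006, -1.0]]
wrist_force: [0.0, 0.5, -1.7]
width: 59.5
```

```bash
python3 -c "
from h import *
need(506,155,47)"
```

```text
t 17.78 tcp [508.3 156.8  45.9] q [2.020e-01 9.700e-02 1.853e+00 1.000e-03 1.185e+00 3.410e-01] F [ 0.   0.5 -1.7] T [-0.   -0.11 -0.01] w 59.5 zaxis [ 0.006  0.002 -1.   ] yaw 1.432
units [-0.08 -0.08 -0.05]
```

Call:
{"method": "step_arm", "body": {"steps": [[200, 0, 0, 0.05, 0, 0, 0], [200, 0, 0, 0.05, 0, 0, 0]]}}

```text
clock: 17.95
tcp_pos: [508.8, 157.1, 45.4]
eef_rot: [[0.138, 0.99, 0.006], [0.99, -0.138, 0.002], [0.003, 0.006, -1.0]]
wrist_force: [-7.3, -2.1, 12.1]
width: 59.7
```

```bash
python3 -c "
from h import *
need(506,155,47)"
```

```text
t 17.95 tcp [508.8 157.1  45.4] q [2.030e-01 9.900e-02 1.852e+00 1.000e-03 1.184e+00 3.410e-01] F [-7.3 -2.1 12.1] T [-0.45  1.75  0.03] w 59.7 zaxis [ 0.006  0.002 -1.   ] yaw 1.432
units [-0.1  -0.1  -0.06]
```

Call:
{"method": "step_arm", "body": {"steps": [[200, 0, 0, 0, 0, 0, 0], [200, 0, 0, 0, 0, 0, 0]]}}

```text
clock: 18.12
tcp_pos: [509.2, 157.2, 46.0]
eef_rot: [[0.138, 0.99, 0.007], [0.99, -0.138, 0.002], [0.003, 0.007, -1.0]]
wrist_force: [-1.0, 0.5, -1.9]
width: 59.5
```

Call:
{"method": "step_arm", "body": {"steps": [[70, 0, 0, 0, 0, 0, 0], [40, 0, 0, 0, 0, 0, 0], [0, 0, 0, 0, 0, 0, 0], [0, 0, 0, 0, 0, 0, 0], [0, 0, 0, 0, 0, 0, 0]]}}

```text
clock: 18.53
tcp_pos: [509.9, 157.3, 46.0]
eef_rot: [[0.138, 0.99, 0.009], [0.99, -0.138, 0.003], [0.004, 0.008, -1.0]]
wrist_force: [0.0, -1.0, 0.4]
width: 88.5
```

Call:
{"method": "step_arm", "body": {"steps": [[0, 0, 0, -0.2, 0, 0, 0], [0, 0, 0, -0.4, 0, 0, 0], [0, 0, 0, -0.7, 0, 0, 0], [0, 0, 0, -1, 0, 0, 0], [0, 0, 0, -1, 0, 0, 0], [0, 0, 0, -1, 0, 0, 0], [0, 0, 0, -1, 0, 0, 0], [0, 0, 0, -1, 0, 0, 0], [0, -0.9, 0, -0.5, 0, 0, 0], [0, -0.9, 0, 0, 0, 0, 0], [0, -0.9, 0, 0, 0, 0, 0], [0, -0.9, 0, 0, 0, 0, 0], [0, -0.9, 0, 0, 0, 0, 0], [0, -0.9, 0, 0, 0, 0, 0], [0, -0.9, 0, 0, 0, 0, 0], [0, -0.5, 0, 0, 0, 0, 0], [0, 0, 0, 0, 0, 0, 0]]}}

```text
clock: 19.95
tcp_pos: [484.2, -17.7, 241.5]
eef_rot: [[0.134, 0.991, 0.024], [0.991, -0.134, 0.002], [0.005, 0.023, -1.0]]
wrist_force: [-0.3, -0.3, -0.2]
width: 93.0
```

Run:
```python
from h import *
need(506,155,200)
s=capture("scene");t=capture("top")
for n,z in(("head_centre",42.5),("head",5),("salt",5),("chilli",0)):
  for c in (s,t): print(n,[(np.round(onz(c,q["pixel"],z)[:2],1),round(q["conf"],2)) for q in models.place_of(n,c)[:2]])
f=lambda a:cv2.resize(a,(400,300),interpolation=cv2.INTER_CUBIC)
cv2.imwrite("pics/c4.png",np.vstack([cv2.resize(s["pixels"],(640,400)),np.hstack([cv2.resize(t["pixels"][180:270,200:320],(320,200)),cv2.resize(s["pixels"][145:235,280:400],(320,200))])])[:,:,::-1])
```

```text
t 19.95 tcp [484.2 -17.7 241.5] q [-0.147 -0.221  1.787  0.005  1.552 -0.012] F [-0.3 -0.3 -0.2] T [-0.   -0.03 -0.02] w 93.0 zaxis [ 0.024  0.002 -1.   ] yaw 1.437
units [ 6.96 -0.1   1.69]
head_centre [(array([498.8, 158.8]), 0.78)]
head_centre [(array([509.6, 162.3]), 0.64)]
head [(array([506.6, 152.7]), 0.77)]
head [(array([619.7, 457. ]), 0.69)]
salt [(array([527.4, 289.5]), 0.54)]
salt [(array([520.3, 301.6]), 0.51)]
chilli [(array([ 671.3, -272.3]), 0.62)]
chilli [(array([ 680.1, -280.9]), 0.79), (array([406.7,  -8.5]), 0.22)]
```

View pics/c4.png

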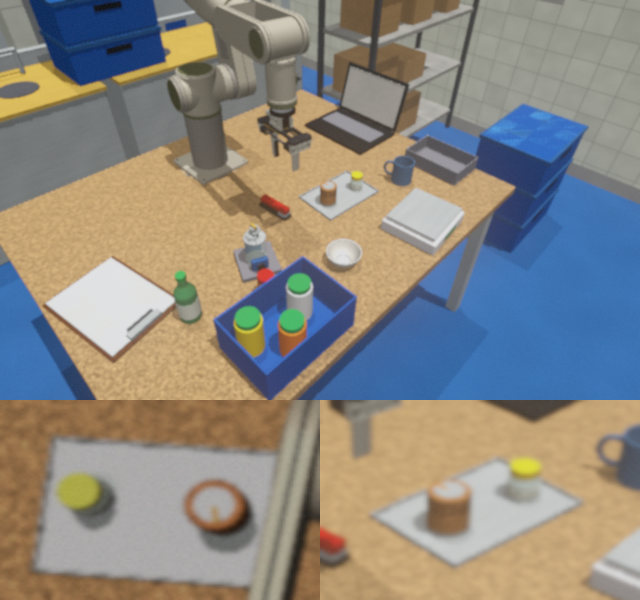

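The head is standing upright on the free half of the tray, at about scene pixel (328,193). The salt jar and the other things are where they were, the mill's neck is bare, and the gripper is clear.

```bash
python3 -c "
from rig import bot
print(bot.finish_job())"
```

```text
the job is handed in; nothing more can be done
None
```

The grinder head is off the mill and standing upright on the free half of the steel tray, and I've handed the job in at about 20 s on the robot's clock.

- **Unscrewing:** I used three anticlockwise twists of about 1.5, 1.5 and 0.9 rad, gripping the head again between them. It then lifted straight off with under 5 N of force.
- **Setting down:** I lowered the head in small steps until I felt contact, about 12 N at most, then let go and backed away.
- **Last checks:** The final picture showed the head upright at about (508, 156) mm, well inside the tray rim. The mill's neck was bare, and the other things looked undisturbed. The wrist force was near zero and the gripper open and clear.
- **Disagreements:** One network reading of the head in the top view was wrong: it fell about where the mug stands, and I set it aside. The other head readings put it 1 to 9 mm from the position above. The readings for salt and chilli moved by up to about 11 mm in one view or the other between the first and last pictures. I took that as network error, since the arm met nothing near them, but I did not measure it more closely.

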